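# Stack two oil cartons on the tilted display stand

## Robot

A 7-joint arm with a two-finger parallel gripper is mounted at the origin on the work surface. World frame = base frame: x ahead of the robot, y to its left, z up, the work surface at z = 0. Lengths are in m, angles in rad, forces in N, time in s.
With the tool pointing down it reaches from about 0.425 to 0.925 m from the base axis. Payload 6.8 kg.
Tool frame: the origin (TCP) lies between the finger pads; the fingertips stand 22 mm ahead of it and the grasp point (between the pads) lies 3 mm ahead of it (bot.tip_reach is the distance from the TCP to the fingertips, in m); z points along the fingers, x is the direction in which the jaws open and shut, and the axes are right-handed (so a half turn about z gives the same grasp; the last joint's range is limited). The gripper opens to 85 mm and grips with 20 to 120 N. Pads are 22 mm wide; open, the fingers measure 114 mm over their backs; the gripper's body (76 mm by 85 mm) begins 54 mm behind the grasp point. The pads swing forward as they close: fully open they stand 13 mm farther back than shut.
Start: joints at [-1.293, 0.477, 0.022, 1.555, -0.011, 1.109, -0.083], TCP at [0.254, 0.625, 0.253] pointing down, gripper open.
Joint ranges: [-2.96, 2.96], [-0.34, 2.1], [-1.41, 1.46], [0.24, 2.44], [-1.37, 4.51], [0.17, 1.92], [-2.96, 2.96]. Speed limits (rad/s): [2.39, 2.39, 3.14, 3.14, 3.14, 3.14, 3.14].

## Interface

Orientations are given as a unit quaternion [w, x, y, z].
In Python, from station import bot gives the robot as it stands.
- The arm moves only by the tool step_arm, never from a script. Its argument "targets" is a list of rows, each a list of 5 numbers: the shift along the tool's x, y, z in mm, then the turn about the tool's z in degrees, then the closure, from 0 (fully open) to 1 (shut). In form: [[dx, dy, dz, spin, jaw], ...]. A call has 1 to 20 rows; each row is the pose to reach, as a shift and turn from the pose commanded when the call began, along the tool's axes at that moment; what a row does not reach only later rows make up. A row lasts 1/12 s, in which the tool goes at most 41.7 mm and 7.16 degrees, less where a joint would pass 70% of its speed; a pose out of reach is approached as far as the arm can. A call with a gripper value outside its range is refused whole. The fingers move at their own pace and stop on an object; "newtons" is the grip in N (left out, the last holds). Time passes only in rows, so rows that repeat a pose let the fingers close. It gives the time, the measured TCP pose, the force and the opening at its end, in the units of the state.
- bot.get_obs(): the state, without advancing time (a new reading comes with each control period).
- bot.read_camera(name): name is "scene" or "top" or "wrist"; returns a dict with "frame" (384x512x3 uint8, red, green, blue), "z_map" (384x512 float32, m along the optical axis (not along the pixel's ray), 0 where there is no reading), "fov_y" (degrees; the focal length in pixels is half the picture's height over the tangent of half this angle, whatever the lens; pixels are square), "cx", "cy" (the principal point, pixels), "R" (3x3) and "t" (3): a world point X has camera coordinates R X + t. Camera axes: x right, y down, z forward; pixel columns grow to the right and rows downward; lengths in m; the calibration is good to about 2 mm. A picture is of the moment at which its call begins.
- bot.hand_in(): hands the job in, once; it reports no verdict.
The state is a dict: "t": time; "q": joint angles; "joint_vel": joint speeds; "joint_torque": joint torques, N m; "eef_pos": TCP position; "tool_rot": TCP orientation; "contact_force": force on the tool from outside, world axes, zero at the start; "torque": the same for the moment, N m; "gripper_width": opening from 0.0 (shut) to 1.0 (fully open).
Only numpy, scipy, OpenCV 4.12 (cv2) and the standard library are available. Lean on these libraries where they do the work, as an engineer would, in place of code of your own. Each camera call takes 0.05 s, during which the arm holds its last target.

## Task

Dress the black tilted display stand on the perfume counter: put the large oblong carton on its sloping floor, then the small oblong carton flat on top of it. Both lie flat on their broad sides, centred across the stand, with their length running straight away from the backstop and one end leaning back against it. Leave the cube-shaped carton where it is.

Things in the scene. Friction and masses are not known exactly. Their poses are not given: they have to be found in the camera images.
- large_carton_centre (a point): Centre (half-way up) of the large oblong brown cardboard carton, 95 long (its x axis) x 64 wide (y) x 48 high (z) mm, about 0.3 kg, loose, lying on the counter. Grasp it across its width. In place: centre at (47.5, 0, 24) mm in the seat's axes, x along the seat's x (either way round).
- small_carton_centre (a point): Centre (half-way up) of the small oblong brown cardboard carton, 70 long (x) x 46 wide (y) x 36 high (z) mm, about 0.16 kg, loose, lying on the counter. Grasp it across its width. In place: centre at (35, 0, 66) mm in the seat's axes, x along the seat's x (either way round).
- cube_carton_centre (a point): Centre of the brown cardboard cube carton, 64 x 64 x 64 mm, loose; a bystander that stays where it is.
- seat: Fixed black stand, no sides or lip. Origin: mid-line where its floor meets the backstop, 23 mm above the counter. x runs along the floor away from the backstop (and robot), climbing 15 degrees; y along the backstop; z square to the floor, leaning 15 degrees over the backstop. Floor 150 wide (y), 112 mm deep (x). Backstop: x = -10 to 0, 150 wide, 72 mm high (z). Cartons do not slide down unaided.

How it is judged:
On the way:
1. the large carton lies on the stand's sloping floor against the backstop, released (x of large_carton_centre in the frame of seat between 0.0415 and 0.0605 m and y of large_carton_centre in the frame of seat between -0.02 and 0.02 m and z of large_carton_centre in the frame of seat between 0.018 and 0.03 m and angle between the z axis of large_carton_centre and the z axis of seat, either way round below 0.14 rad and angle between the x axis of large_carton_centre and the x axis of seat, either way round below 0.2 rad and contact force between the fingers and large_carton below 0.1 N), for 0.2 s.
At the end, for the whole second after the job is handed in: Large carton flat on the sloping floor, small one flat on it (heights within 6 mm, tilt within 8 degrees of the slope), each with an end within 13 mm of the backstop, within 20 mm of mid-width and 11 degrees of square to the backstop; both released and at rest (x of large_carton_centre in the frame of seat between 0.0415 and 0.0605 m and y of large_carton_centre in the frame of seat between -0.02 and 0.02 m and z of large_carton_centre in the frame of seat between 0.018 and 0.03 m and angle between the z axis of each of large_carton_centre, small_carton_centre and the z axis of seat, either way round below 0.14 rad and angle between the x axis of each of large_carton_centre, small_carton_centre and the x axis of seat, either way round below 0.2 rad and x of small_carton_centre in the frame of seat between 0.029 and 0.048 m and y of small_carton_centre in the frame of seat between -0.02 and 0.02 m and z of small_carton_centre in the frame of seat between 0.06 and 0.072 m and linear speed of each of large_carton, small_carton below 0.02 m/s); the robot touches nothing.
It fails at once if the cube carton is moved by more than 30 mm (distance of cube_carton_centre from where it was at the start of the episode above 0.03 m).
It also fails if it takes over 72 s, if anything falls off the work surface, if the arm or the gripper's body presses on something with over 40 N, if the wrist force passes 120 N, or if a joint passes its speed limit or range.

## Working session

There is one attempt and no reset: what is moved stays moved. The work goes in short steps, Python scripts to look and compute and a tool call to move; the robot and the scene stay as the last step left them, time stands still between calls to the robot, and variables do not carry over. Pictures are saved under pics/ and viewed, and the job is handed in when it is done.

Besides the shell and the picture viewer there is one more tool, called after "Request:" as name(argument=value, ...), one argument or row to a line, values as JSON. step_arm: Moves the arm, as the interface text tells. Its arguments: {"type":"object","properties":{"targets":{"type":"array"},"newtons":{"type":"number"}},"required":["targets"]}

```bash
mkdir -p pics; ls; python3 - <<'E'
from station import bot
import cv2,numpy as np
o=bot.get_obs();print(o)
for n in ["scene","top","wrist"]:
    c=bot.read_camera(n);cv2.imwrite(f"pics/{n}0.png",c["frame"][:,:,::-1]);np.savez(f"{n}0.npz",**c)
    print(n,c["fov_y"],c["cx"],c["cy"],c["R"],c["t"],(c["z_map"]>0).mean())
E
```

```text
pics
{'t': 0.0, 'q': array([-1.29308155,  0.47782957,  0.02236005,  1.55648114, -0.01149025,
        1.10930253, -0.08308086]), 'joint_vel': array([ 0.00215446,  0.00056372,  0.00029224,  0.0003922 , -0.00150478,
        0.00118245,  0.00075565]), 'joint_torque': array([-7.89733258e-04, -5.96428657e+01,  1.60774883e+00, -2.81208497e+01,
        1.24125404e-02,  8.97985505e-03,  2.85627607e-05]), 'eef_pos': array([0.25382456, 0.62484418, 0.25229379]), 'tool_rot': array([ 5.92848463e-04,  8.29544495e-01,  5.58439823e-01, -7.37251818e-04]), 'contact_force': array([0.41882225, 0.57257241, 0.4473151 ]), 'torque': array([-0.05267614,  0.02435192, -0.07146368]), 'gripper_width': 0.9993764076345697}
scene 50.82552859664983 252.27896726646375 194.49914273466737 [[ 0.8490331   0.52817006 -0.01338568]
 [ 0.35623454 -0.59098946 -0.72375992]
 [-0.39017912  0.60972769 -0.68992203]] [-0.39799044 -0.13379969  1.15574603] 0.9961598714192709
top 42.08507116234641 262.1497671620227 183.0113546934627 [[-0.0291528  -0.99911973 -0.03016422]
 [-0.98599734  0.03370068 -0.16332027]
 [ 0.16419305  0.0249806  -0.98611187]] [0.03384224 0.48537679 1.30324955] 0.9958445231119791
wrist 64.53986054725259 256.0173497003575 190.3145832079098 [[ 0.37611549  0.92657054 -0.00204266]
 [ 0.87766398 -0.35555474  0.3213826 ]
 [ 0.29705737 -0.12266975 -0.94694723]] [-0.67338618 -0.04326086  0.38062952] 0.995941162109375
```

View pics/scene0.png

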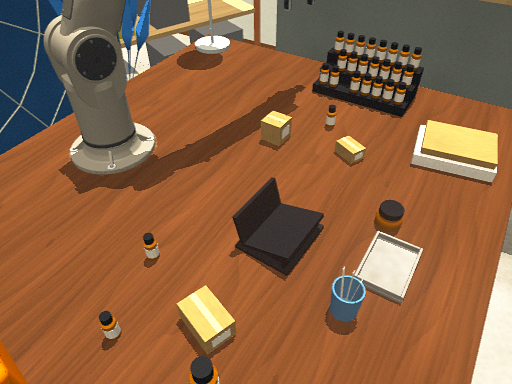

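View pics/top0.png

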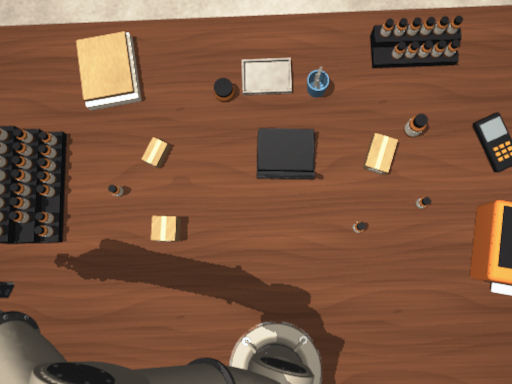

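View pics/wrist0.png

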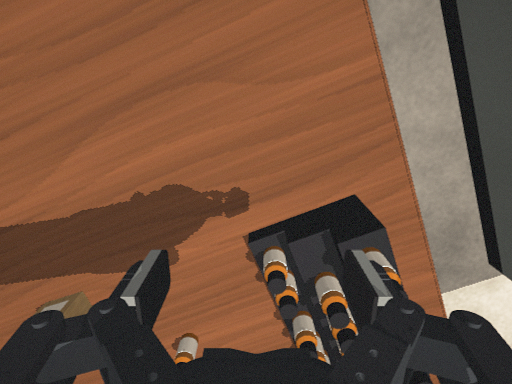

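The top view shows the large carton at (381,153), the small one at (155,152), the cube at (164,228) and the stand at (286,153), with its backstop at the lower edge. In the scene view they are at (207,318), (350,150), (276,127) and (280,228). Next I'll measure them from the depth maps of both views.

```bash
cat > h.py <<'E'
import numpy as np,cv2
def cloud(c):
    z=c["z_map"];h,w=z.shape;f=h/2/np.tan(np.radians(float(c["fov_y"]))/2)
    v,u=np.mgrid[:h,:w]
    P=np.stack([(u-c["cx"])/f*z,(v-c["cy"])/f*z,z],-1)
    W=(P-c["t"])@c["R"]
    W[z<=0]=np.nan
    return W
def boxes(c,regs):
    W=cloud(c)
    for n,(u0,v0,u1,v1) in regs.items():
        p=W[v0:v1,u0:u1].reshape(-1,3); fl=np.nanmedian(p[np.abs(p[:,2])<.012][:,2]) if (np.abs(p[:,2])<.012).any() else np.nan
        p=p[p[:,2]>.015]
        if len(p)<10: print(n,'none');continue
        zt=np.percentile(p[:,2],90); t=p[p[:,2]>zt-.006]
        r=cv2.minAreaRect((t[:,:2]*1000).astype(np.float32))
        print(n,"floor %.4f top %.4f"%(fl,np.median(t[:,2])),"rect",np.round(r[0],1),np.round(r[1],1),round(r[2],1),"mean",np.round(t.mean(0)*1000,1),len(t))
E
python3 - <<'E'
from h import *
T=dict(np.load('top0.npz'));S=dict(np.load('scene0.npz'))
print('top');boxes(T,dict(large=(358,125,402,180),small=(138,132,172,172),cube=(146,208,190,248)))
print('scene');boxes(S,dict(large=(170,280,240,355),small=(330,130,370,168),cube=(255,105,297,150)))
for n,c,(u0,v0,u1,v1) in (('top',T,(245,120,328,186)),('scene',S,(228,176,328,272))):
    p=cloud(c)[v0:v1,u0:u1]; 
    pf=p.reshape(-1,3);pf=pf[pf[:,2]>.012];pf=pf[np.isfinite(pf).all(1)]
    r=cv2.minAreaRect((pf[:,:2]*1000).astype(np.float32));print(n,'stand',np.round(r[0],1),np.round(r[1],1),r[2],pf.min(0),pf.max(0))
    # floor plane RANSAC
    rng=np.random.default_rng(0);q=pf;best=None
    for it in range(4):
        bi=None
        for _ in range(500):
            a=q[rng.choice(len(q),3,False)];m=np.cross(a[1]-a[0],a[2]-a[0]);
            if np.linalg.norm(m)<1e-6: continue
            m/=np.linalg.norm(m);k=np.abs((q-a[0])@m)<.003
            if bi is None or k.sum()>bi.sum(): bi=k
        s=q[bi];cc=s.mean(0);m=np.linalg.svd(s-cc,full_matrices=False)[2][2];m*=np.sign(m[2])
        print('  plane',np.round(m,3),'c',np.round(cc,4),len(s),'tilt',np.degrees(np.arccos(m[2])), 'min',np.round(s.min(0),3),'max',np.round(s.max(0),3))
        q=q[~bi]
        if len(q)<60:break
E
```

```text
top
large floor 0.0007 top 0.0491 rect [ 556.3 -304. ] [64.2 95.7] 69.6 mean [ 556.  -303.9   49.5] 682
small floor 0.0009 top 0.0373 rect [584.5 311.6] [47.4 69.8] 63.3 mean [583.7 311.5  37.2] 375
cube floor 0.0007 top 0.0649 rect [371.6 279.4] [64.3 63.4] 88.0 mean [371.2 280.   65.2] 514
scene
large floor 0.0004 top 0.0483 rect [ 558.4 -302. ] [64.2 96.2] 70.1 mean [ 560.7 -304.1   48.3] 1757
small floor 0.0004 top 0.0361 rect [586.  313.3] [48.  72.5] 64.0 mean [588.1 311.5  36. ] 303
cube floor 0.0005 top 0.0641 rect [373.5 281.8] [68.6 65.9] 86.6 mean [375.4 278.8  63.9] 329
top stand [564.9 -47.5] [157.8 140.2] 87.20418548583984 [ 0.4917065  -0.12928184  0.01202353] [0.63871464 0.03173541 0.09881497]
  plane [-0.249  0.021  0.968] c [ 0.5787 -0.0476  0.0387] 1572 tilt 14.444024869060572 min [ 0.504 -0.124  0.02 ] max [0.633 0.026 0.055]
  plane [-0.252  0.019  0.967] c [ 0.565  -0.0598  0.0308] 459 tilt 14.665207178508346 min [ 0.498 -0.124  0.012] max [0.633 0.03  0.049]
  plane [-0.248  0.021  0.969] c [ 0.5813 -0.0416  0.0438] 255 tilt 14.404877588207102 min [ 0.521 -0.122
[... 152 characters left out ...]
.53  0.03  0.099]
scene stand [566.9 -47.4] [156.8 139.5] 87.1923599243164 [ 0.4946301  -0.12735218  0.01201836] [0.63935559 0.03391055 0.09543064]
  plane [-0.253  0.013  0.967] c [ 0.5806 -0.0516  0.0382] 2465 tilt 14.694183004940575 min [ 0.514 -0.126  0.02 ] max [0.638 0.032 0.054]
  plane [ 0.962 -0.054  0.267] c [ 0.5141 -0.0484  0.0622] 1301 tilt 74.54339904053535 min [ 0.499 -0.119  0.015] max [0.528 0.034 0.095]
  plane [-0.052 -0.999  0.005] c [ 0.5647 -0.12    0.0374] 180 tilt 89.7052266638883 min [ 0.495 -0.125  0.012] max [ 0.631 -0.114  0.092]
  plane [ 0.316 -0.013  0.949] c [ 0.5612 -0.0448  0.0705] 169 tilt 18.42940005359104 min [ 0.495 -0.118  0.043] max [0.639 0.033 0.093]
```

```bash
cat >> h.py <<'E'
def go(x,y,z,yaw):
    "shift to put TCP at x,y,z mm with tool x axis at yaw deg"
    from station import bot
    from scipy.spatial.transform import Rotation as Ro
    o=bot.get_obs();q=o["tool_rot"];R=Ro.from_quat([q[1],q[2],q[3],q[0]]).as_matrix()
    d=R.T@(np.array([x,y,z])-o["eef_pos"]*1000)
    cur=np.degrees(np.arctan2(R[1,0],R[0,0]))
    print("shift",np.round(d,1),"spin",round((cur-yaw+90)%180-90,2),"cur yaw",round(cur,2),"pos",np.round(o["eef_pos"]*1000,1),"F",np.round(o["contact_force"],1),"w",round(o["gripper_width"],3),"t",o["t"],"q7",round(o["q"][6],2))
E
python3 - <<'E'
from h import *
from station import bot
print(bot.tip_reach); go(557,-303,200,69.8)
E
```

```text
0.022
shift [-745.7  630.1   53.6] spin -1.9 cur yaw 67.9 pos [253.8 625.  252.6] F [-0.2  0.2  0.1] w 0.997 t 0.15 q7 -0.08
```

Request:
step_arm(
  targets=[
    [-746,630,0,-2,0],
    [-746,630,0,-2,0],
    [-746,630,0,-2,0],
    [-746,630,0,-2,0],
    [-746,630,0,-2,0],
    [-746,630,0,-2,0],
    [-746,630,0,-2,0],
    [-746,630,0,-2,0],
    [-746,630,0,-2,0],
    [-746,630,0,-2,0],
    [-746,630,0,-2,0],
    [-746,630,0,-2,0],
    [-746,630,0,-2,0],
    [-746,630,0,-2,0],
    [-746,630,0,-2,0],
    [-746,630,0,-2,0],
    [-746,630,0,-2,0],
    [-746,630,0,-2,0],
    [-746,630,0,-2,0],
    [-746,630,0,-2,0],
  ],
)

```text
t: 1.82
eef_pos: [0.5127, -0.1687, 0.2533]
tool_rot: [-0.0, 0.82, 0.573, 0.0]
contact_force: [0.7, -0.1, 0.3]
gripper_width: 1.0
```

```bash
python3 - <<'E'
from h import *
go(557,-303,200,69.8)
E
```

```text
shift [-110.9   87.7   53.3] spin 0.12 cur yaw 69.92 pos [ 512.7 -168.7  253.3] F [ 0.7 -0.1  0.3] w 1.0 t 1.8167 q7 1.59
```

Request:
step_arm(
  targets=[
    [-111,88,50,0,0],
    [-111,88,50,0,0],
    [-111,88,50,0,0],
    [-111,88,50,0,0],
    [-111,88,50,0,0],
    [-111,88,50,0,0],
    [-111,88,50,0,0],
  ],
)

```text
t: 2.4
eef_pos: [0.5569, -0.3006, 0.203]
tool_rot: [-0.001, 0.82, 0.573, -0.0]
contact_force: [-1.0, 0.7, -0.6]
gripper_width: 1.004
```

```bash
python3 - <<'E'
from h import *
from station import bot
c=bot.read_camera("wrist");cv2.imwrite("pics/w1.png",c["frame"][:,:,::-1]);np.savez("w1.npz",**c)
W=cloud(c)
p=W.reshape(-1,3);k=(abs(p[:,0]-.557)<.075)&(abs(p[:,1]+.303)<.075)&(p[:,2]>.038)&(p[:,2]<.06);t=p[k]
print(np.median(t[:,2]),len(t),cv2.minAreaRect((t[:,:2]*1000).astype(np.float32)))
go(557,-303,200,69.8)
E
```

```text
0.04806717993799894 6515 ((559.011962890625, -303.11907958984375), (64.11042022705078, 94.68025207519531), 70.0683364868164)
shift [-2.9  0.9  3.3] spin 0.17 cur yaw 69.97 pos [ 557.2 -300.   203.3] F [0.9 0.1 0.2] w 1.0 t 2.45 q7 1.87
```

View pics/w1.png

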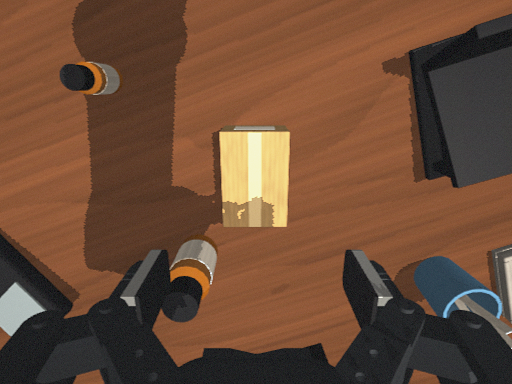

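The wrist view shows the large carton at (254,178) and agrees with the other views. There's a bottle at (190,280), so I'll check its clearance to the left finger.

```bash
python3 - <<'E'
from h import *
for f,b in(('top0',(400,108,432,140)),('w1',(150,230,225,325))):
    c=dict(np.load(f+'.npz'));W=cloud(c);u0,v0,u1,v1=b;p=W[v0:v1,u0:u1].reshape(-1,3);p=p[(p[:,2]>.012)&(p[:,2]<.12)]
    a=np.radians(70);d=p[:,:2]-[.558,-.303]
    l=np.c_[d@[np.cos(a),np.sin(a)],d@[np.sin(a),-np.cos(a)]]
    print(f,'tool-frame min/max',l.min(0),l.max(0),'z',p[:,2].max(),p[:,:2].mean(0))
go(557.8,-303,27,70)
E
```

```text
top0 tool-frame min/max [-0.09089291  0.07659845] [-0.04627892  0.11657974] z 0.10664244561615918 [ 0.62223345 -0.39530863]
w1 tool-frame min/max [-0.08676458  0.07872419] [-0.04418243  0.11958022] z 0.10186625555267512 [ 0.62291653 -0.39303574]
shift [ -2.8   1.7 176.3] spin -0.03 cur yaw 69.97 pos [ 557.2 -300.   203.3] F [0.9 0.1 0.2] w 1.0 t 2.45 q7 1.87
```

Request:
step_arm(
  targets=[
    [-3,2,40,0,0],
    [-3,2,80,0,0],
    [-3,2,110,0,0],
    [-3,2,130,0,0],
    [-3,2,130,0,0],
  ],
)

```text
t: 2.87
eef_pos: [0.5558, -0.3012, 0.0695]
tool_rot: [-0.003, 0.819, 0.574, -0.001]
contact_force: [-1.0, -0.3, -0.3]
gripper_width: 0.999
```

```bash
python3 - <<'E'
from h import *
from station import bot
c=bot.read_camera("wrist");cv2.imwrite("pics/w2.png",c["frame"][:,:,::-1])
W=cloud(c)
p=W.reshape(-1,3);k=(abs(p[:,0]-.557)<.075)&(abs(p[:,1]+.303)<.075)&(p[:,2]>.038)&(p[:,2]<.06);t=p[k]
print(np.median(t[:,2]),len(t),cv2.minAreaRect((t[:,:2]*1000).astype(np.float32)))
go(557.8,-303,27,70)
E
```

```text
0.048013722787103516 19398 ((557.1915283203125, -308.2030029296875), (74.9320068359375, 95.55345153808594), 69.95663452148438)
shift [-0.3  1.  45. ] spin 0.01 cur yaw 70.01 pos [ 557.1 -302.5   72. ] F [-0.4 -0.1  1.4] w 0.999 t 2.9167 q7 1.95
```

View pics/w2.png

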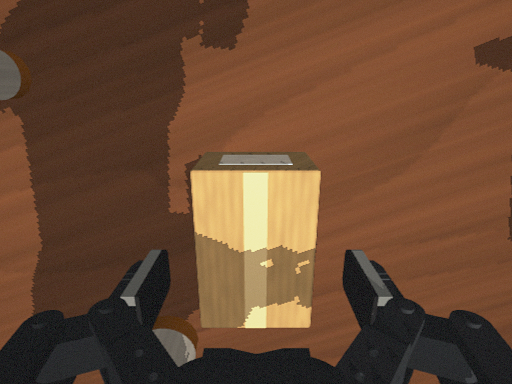

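The carton at (256,250) sits centred between the pads at (150,280) and (360,280). I'll descend and grip it.

Request:
step_arm(
  targets=[
    [0,1,20,0,0],
    [0,1,35,0,0],
    [0,1,44,0,0],
    [0,1,44,0,0],
    [0,1,44,0,1],
    [0,1,44,0,1],
    [0,1,44,0,1],
    [0,1,44,0,1],
    [0,1,44,0,1],
    [0,1,44,0,1],
    [0,1,44,0,1],
    [0,1,44,0,1],
  ],
  newtons=30,
)

```text
t: 3.92
eef_pos: [0.5596, -0.3052, 0.0305]
tool_rot: [0.001, 0.82, 0.573, 0.001]
contact_force: [-1.8, 1.2, 7.0]
gripper_width: 0.742
```

```bash
python3 - <<'E'
from h import *
go(557.8,-303,27,70)
E
```

```text
shift [ 1.5 -2.5  3.5] spin -0.1 cur yaw 69.9 pos [ 559.6 -305.2   30.5] F [-1.8  1.2  7. ] w 0.742 t 3.9167 q7 1.98
```

Request:
step_arm(
  targets=[
    [0,0,-20,0,1],
    [0,0,-50,0,1],
    [0,0,-80,0,1],
    [0,0,-110,0,1],
    [0,0,-130,0,1],
    [0,0,-130,0,1],
    [0,0,-130,0,1],
  ],
)

```text
t: 4.5
eef_pos: [0.5589, -0.3053, 0.1598]
tool_rot: [0.001, 0.82, 0.573, 0.0]
contact_force: [-0.0, 0.5, -4.9]
gripper_width: 0.747
```

```bash
python3 - <<'E'
from h import *
from station import bot
c=bot.read_camera("wrist");cv2.imwrite("pics/w3.png",c["frame"][:,:,::-1])
c=bot.read_camera("scene");cv2.imwrite("pics/s3.png",c["frame"][:,:,::-1])
# place target above stand: seat origin
O=np.array([524,-45.3]);u=np.array([np.cos(np.radians(-3)),np.sin(np.radians(-3))])
print(O+u*45)
go(*(O+u*45),150,87)
E
```

```text
[568.93832906 -47.65511803]
shift [244.9 -77.6   7.8] spin -17.1 cur yaw 69.9 pos [ 557.7 -304.3  157.5] F [-0.6 -0.7 -3.7] w 0.754 t 4.6 q7 1.9
```

View pics/w3.png

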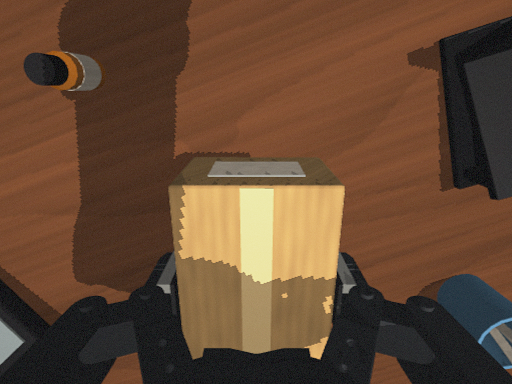

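View pics/s3.png

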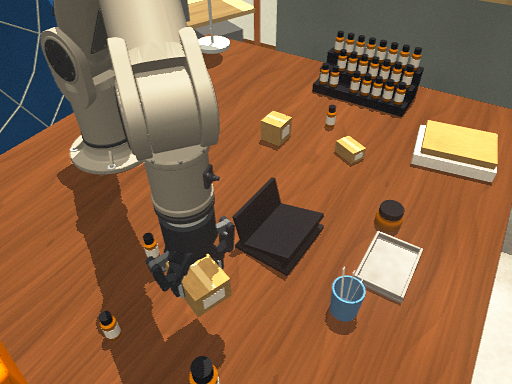

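Request:
step_arm(
  targets=[
    [40,-13,0,-3,1],
    [80,-26,0,-6,1],
    [120,-39,0,-9,1],
    [160,-52,0,-12,1],
    [200,-65,0,-15,1],
    [235,-75,0,-17,1],
    [245,-78,0,-17,1],
    [245,-78,0,-17,1],
    [245,-78,0,-17,1],
  ],
)

```text
t: 5.35
eef_pos: [0.5688, -0.0472, 0.1576]
tool_rot: [-0.001, 0.725, 0.688, -0.001]
contact_force: [0.5, -1.1, -3.9]
gripper_width: 0.744
```

```bash
cat >> h.py <<'E'
def held(c,o,zlo,zhi):
    "near end of the held box in the tool frame"
    from scipy.spatial.transform import Rotation as Ro
    q=o["tool_rot"];R=Ro.from_quat([q[1],q[2],q[3],q[0]]).as_matrix()
    L=(cloud(c).reshape(-1,3)-o["eef_pos"])@R*1000
    f=np.array(c["frame"]).reshape(-1,3).astype(int)
    k=(abs(L[:,0])<25)&(L[:,2]>-40)&(L[:,2]<60)&(L[:,1]<0)&(L[:,1]>-80)&(f[:,0]-f[:,2]>40)
    return L[k]
E
python3 - <<'E'
from h import *
from station import bot
o=bot.get_obs();c=bot.read_camera("wrist");cv2.imwrite("pics/w4.png",c["frame"][:,:,::-1])
L=held(c,o,0,0)
top=L[L[:,2]<np.percentile(L[:,2],30)]
print(len(L),np.percentile(L,[1,25,50,75,99],axis=0).round(1))
h=np.histogram2d(L[:,1],L[:,2],bins=[np.arange(-60,5,5),np.arange(-30,50,5)])[0].astype(int);print(h)
go(568.9,-47.7,150,87)
E
```

```text
16654 [[-24.5 -48.9 -18.9]
 [-12.7 -42.  -18. ]
 [  0.1 -29.5 -17.5]
 [ 12.8 -15.6 -17.1]
 [ 24.5  -0.7  23.6]]
[[   0    0    0    0    0    0    0    0    0    0    0    0    0    0
     0]
 [   0    0    0    0    0    0    0    0    0    0    0    0    0    0
     0]
 [   0    0 1653  457  358   79   81   64   65   55  169  107    0    0
     0]
 [   0    1 1778    0    0    0    0    0    0    0    0    0    0    0
     0]
 [   0    0 1689    0    0    0    0    0    0    0    0    0    0    0
     0]
 [   0    0 1623    0    0    0    0    0    0    0    0    0    0    0
     0]
 [   0    0 1566    0    0    0    0    0    0    0    0    0    0    0
     0]
 [   0    0 1503    0    0    0    0    0    0    0    0    0    0    0
     0]
 [   0    0 1414    0    0    0    0    0    0    0    0    0    0    0
     0]
 [   0    0 1402    0    0    0    0    0    0    0    0    0    0    0
     0]
 [   0    0 1318    0    0    0    0    0    0    0    0    0    0    0
     0]
 [   0    0 1272    0    0    0    0    0    0    0    0    0    0    0
     0]]
shift [1.2 0.  7.9] spin -0.12 cur yaw 86.88 pos [568.8 -48.9 157.9] F [ 0.3 -0.3 -3.1] w 0.745 t 5.4 q7 1.71
```

View pics/w4.png

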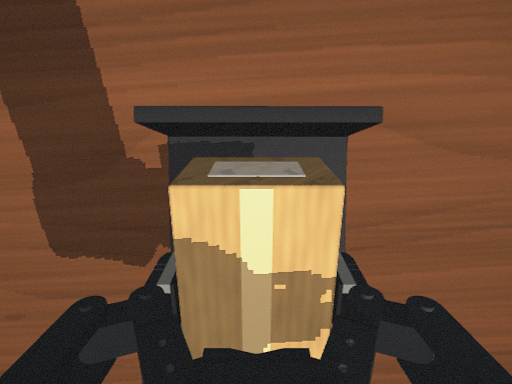

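Request:
step_arm(
  targets=[
    [0,2,25,0,1],
    [0,2,45,0,1],
    [0,2,60,0,1],
    [0,2,70,0,1],
    [0,2,76,0,1],
    [0,2,78,0,1],
    [0,2,78,0,1],
  ],
  newtons=20,
)

```text
t: 5.98
eef_pos: [0.5718, -0.0491, 0.0811]
tool_rot: [0.0, 0.726, 0.687, -0.0]
contact_force: [0.5, -0.6, -3.4]
gripper_width: 0.746
```

```bash
python3 - <<'E'
from h import *
from station import bot
o=bot.get_obs();c=bot.read_camera("scene");cv2.imwrite("pics/s5.png",cv2.resize(c["frame"][120:312,130:386,::-1],None,fx=3,fy=3,interpolation=cv2.INTER_CUBIC))
go(565.6,-47.4,65,87)
E
```

```text
shift [ 1.1 -6.6 16.7] spin -0.15 cur yaw 86.85 pos [572.1 -48.9  81.7] F [-0.5  0.6 -3.4] w 0.743 t 6.0333 q7 1.76
```

View pics/s5.png

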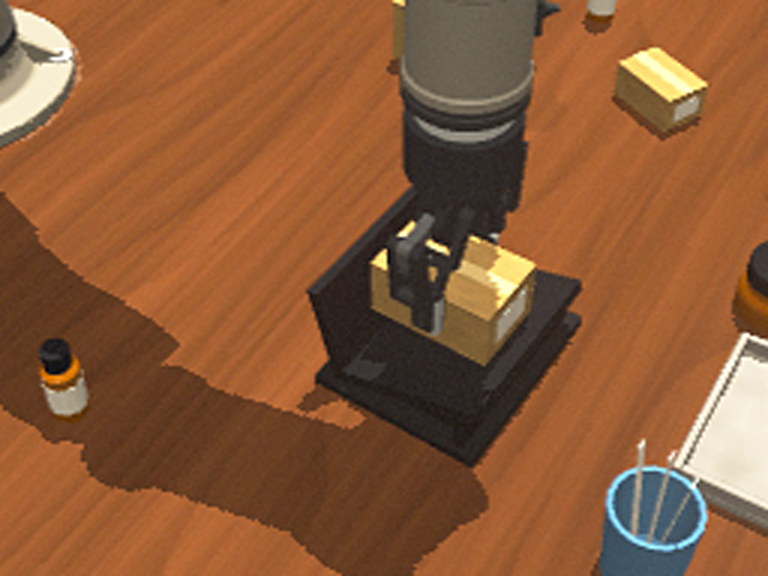

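The crop shows the carton held level just above the slope, with its far end at (500,350). Next I'll press down gently so it tilts in the pads.

Request:
step_arm(
  targets=[
    [1,-1,3,0,1],
    [1,-2,6,0,1],
    [1,-3,8,0,1],
    [1,-4,10,0,1],
    [1,-5,12,0,1],
    [1,-5,12,0,1],
  ],
  newtons=20,
)

```text
t: 6.53
eef_pos: [0.5673, -0.0471, 0.0704]
tool_rot: [0.0, 0.726, 0.688, 0.001]
contact_force: [-3.4, 0.4, 3.6]
gripper_width: 0.746
```

```bash
python3 - <<'E'
from h import *
from station import bot
o=bot.get_obs();c=bot.read_camera("scene");cv2.imwrite("pics/s6.png",cv2.resize(c["frame"][120:312,130:386,::-1],None,fx=3,fy=3,interpolation=cv2.INTER_CUBIC))
go(565.6,-47.4,65,87)
c=bot.read_camera("wrist");
L=held(c,o,0,0)
for y in range(-60,0,6):
    s=L[(L[:,1]>y)&(L[:,1]<=y+6)]
    if len(s): print(y+3,len(s),np.percentile(s[:,2],[5,50,95]).round(1))
E
```

```text
shift [-0.4 -1.7  5.4] spin -0.11 cur yaw 86.89 pos [567.3 -47.1  70.4] F [-2.8  0.2  4.6] w 0.741 t 6.5833 q7 1.77
-51 950 [-11.7 -10.5  -4.6]
-45 1937 [-12.6 -11.5 -10.3]
-39 1997 [-13.5 -12.4 -11.3]
-33 1950 [-14.5 -13.3 -12.1]
-27 1913 [-15.2 -14.2 -13.1]
-21 1860 [-16.2 -15.1 -14.1]
-15 1834 [-17.1 -16.  -14.9]
-9 1739 [-18.  -16.9 -15.8]
-3 1742 [-18.8 -17.8 -16.7]
```

View pics/s6.png

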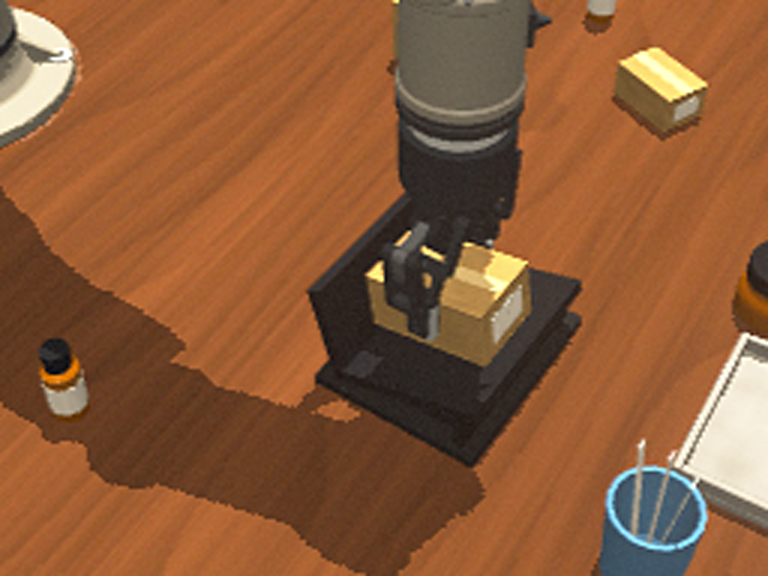

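The carton has tilted about 8.6° in the pads, so this is working. I'll continue down.

Request:
step_arm(
  targets=[
    [0,0,2,0,1],
    [0,0,4,0,1],
    [0,-1,6,0,1],
    [0,-1,7,0,1],
    [0,-1,7,0,1],
  ],
)

```text
t: 7.05
eef_pos: [0.5652, -0.047, 0.0642]
tool_rot: [-0.001, 0.726, 0.688, 0.0]
contact_force: [-10.8, 2.1, 22.3]
gripper_width: 0.743
```

```bash
python3 - <<'E'
from h import *
from station import bot
o=bot.get_obs()
go(565.6,-47.4,65,87)
c=bot.read_camera("wrist");
L=held(c,o,0,0);s=L[(L[:,1]>-42)]
print(np.degrees(np.arctan(np.polyfit(s[:,1],s[:,2],1))),L[:,1].min())
E
```

```text
shift [-0.4  0.4 -0.8] spin -0.12 cur yaw 86.88 pos [565.2 -47.   64.2] F [-10.8   2.1  22.3] w 0.743 t 7.05 q7 1.77
[-15.18468791 -87.02496071] -51.378473825434526
```

The tilt is now 15.2°, so it's flat on the slope. I'll ease the load off and release: half open first, then fully, then lift.

Request:
step_arm(
  targets=[
    [0,0,-1,0,1],
    [0,0,-1,0,0.1],
    [0,0,-1,0,0],
    [0,0,-1,0,0],
    [0,0,-1,0,0],
    [0,0,-1,0,0],
    [0,0,-15,0,0],
    [0,0,-40,0,0],
    [0,0,-80,0,0],
    [0,0,-120,0,0],
    [0,0,-140,0,0],
    [0,0,-140,0,0],
  ],
)

```text
t: 8.1
eef_pos: [0.5689, -0.0475, 0.2074]
tool_rot: [0.003, 0.726, 0.688, 0.004]
contact_force: [1.1, -0.5, 0.9]
gripper_width: 1.001
```

```bash
cat >> h.py <<'E'
O=np.array([.524,-.0453,.023]);a=np.radians(-3);b=np.radians(15)
X=np.array([np.cos(a)*np.cos(b),np.sin(a)*np.cos(b),np.sin(b)]);Y=np.array([-np.sin(a),np.cos(a),0]);Z=np.cross(X,Y)
def seatpts(c):
    W=cloud(c).reshape(-1,3);f=np.array(c["frame"]).reshape(-1,3).astype(int)
    S=((W-O)@np.array([X,Y,Z]).T)*1000
    k=(f[:,0]-f[:,2]>35)&(S[:,0]>-15)&(S[:,0]<125)&(abs(S[:,1])<70)&(S[:,2]>5)&(S[:,2]<110)
    return S,k
def seatbox(c,z,tol=8):
    S,k=seatpts(c);t=S[k&(abs(S[:,2]-z)<tol)]
    if len(t)<20: print('few');return
    m=cv2.minAreaRect(t[:,:2].astype(np.float32));p=np.polyfit(t[:,0],t[:,2],1)
    print("top z",np.median(t[:,2]).round(1),"slope deg",np.degrees(p[0]).round(1),"rect",np.round(m[0],1),np.round(m[1],1),round(m[2],1),len(t))
E
python3 - <<'E'
from h import *
from station import bot
for n in("top","scene","wrist"):
    c=bot.read_camera(n);cv2.imwrite(f"pics/{n}7.png",c["frame"][:,:,::-1]);print(n);seatbox(c,48)
    S,k=seatpts(c) # stand floor/backstop check
    q=S[(S[:,0]>10)&(S[:,0]<105)&(abs(S[:,1])>45)&(abs(S[:,1])<70)&(abs(S[:,2])<10)]
    e=S[(S[:,0]>-30)&(S[:,0]<125)&(S[:,2]<6)&(S[:,2]>-6)&(abs(S[:,1])<100)]
    print(' floor z',np.median(q[:,2]).round(1),'floor y range',e[:,1].min().round(1),e[:,1].max().round(1),'x max',e[:,0].max().round(1))
go(585,312,200,64)
E
```

```text
top
few
 floor z 1.0 floor y range -76.7 -63.0 x max 90.1
scene
top z 47.8 slope deg -0.6 rect [48.8  0.4] [98.1 66.7] 0.0 983
 floor z 0.1 floor y range -75.0 77.9 x max 114.8
wrist
top z 47.6 slope deg 0.1 rect [49.2 -0.2] [63.9 95.5] 89.9 8214
 floor z -0.4 floor y range -74.2 76.0 x max 113.9
shift [3.593e+02 3.000e-01 1.700e+00] spin 22.91 cur yaw 86.91 pos [565.4 -46.8 201.6] F [-0.   0.6 -1.5] w 1.001 t 8.25 q7 1.68
```

View pics/wrist7.png

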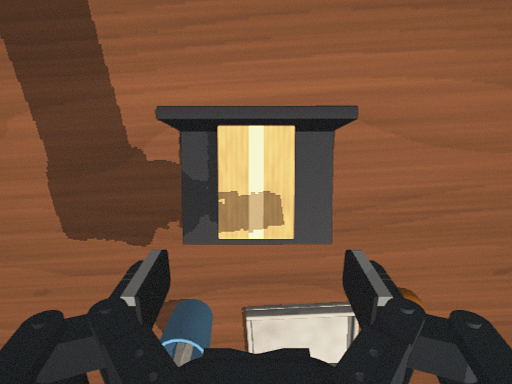

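View pics/scene7.png

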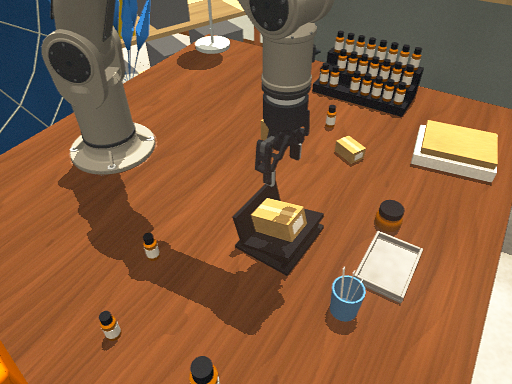

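The wrist view shows the large carton at (256,182), centred on the stand: seat x about 49, y about 0, flat and square. Now the small carton.

Request:
step_arm(
  targets=[
    [40,0,0,4,0],
    [80,0,0,8,0],
    [120,0,0,12,0],
    [160,0,0,16,0],
    [200,0,0,20,0],
    [240,0,0,23,0],
    [280,0,0,23,0],
    [320,0,0,23,0],
    [350,0,0,23,0],
    [359,0,0,23,0],
    [359,0,0,23,0],
    [359,0,0,23,0],
  ],
)

```text
t: 9.25
eef_pos: [0.5847, 0.3102, 0.2004]
tool_rot: [0.001, 0.849, 0.529, -0.002]
contact_force: [0.4, -1.1, 0.1]
gripper_width: 0.999
```

```bash
python3 - <<'E'
from h import *
from station import bot
c=bot.read_camera("wrist");cv2.imwrite("pics/w8.png",c["frame"][:,:,::-1])
p=cloud(c).reshape(-1,3);k=(abs(p[:,0]-.585)<.06)&(abs(p[:,1]-.312)<.06)&(p[:,2]>.028)&(p[:,2]<.046);t=p[k]
print(np.median(t[:,2]),len(t),cv2.minAreaRect((t[:,:2]*1000).astype(np.float32)))
go(585.5,312.3,80,64)
E
```

```text
0.03605483744080144 3289 ((586.9271240234375, 313.8553466796875), (45.935611724853516, 70.21780395507812), 63.648250579833984)
shift [  3.6  -1.3 121. ] spin -0.23 cur yaw 63.77 pos [585.3 308.8 201. ] F [ 0.9 -0.2 -0.4] w 1.001 t 9.3 q7 0.76
```

View pics/w8.png

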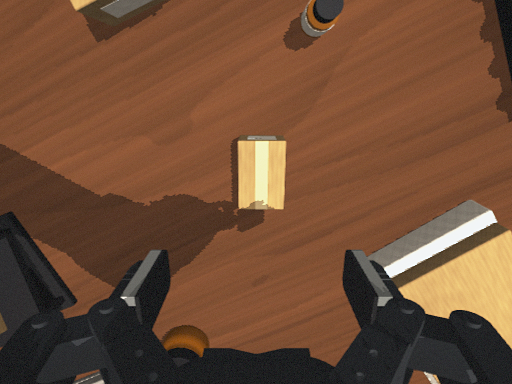

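The small carton is at (262,175) with nothing in the way of the fingers. I'll descend.

Request:
step_arm(
  targets=[
    [4,-1,40,0,0],
    [4,-1,80,0,0],
    [4,-1,110,0,0],
    [4,-1,130,0,0],
    [4,-1,140,0,0],
    [4,-1,140,0,0],
  ],
)

```text
t: 9.8
eef_pos: [0.5853, 0.3122, 0.06]
tool_rot: [0.001, 0.849, 0.528, -0.002]
contact_force: [-0.5, 0.7, -0.7]
gripper_width: 0.998
```

```bash
python3 - <<'E'
from h import *
from station import bot
c=bot.read_camera("wrist");cv2.imwrite("pics/w9.png",c["frame"][:,:,::-1])
p=cloud(c).reshape(-1,3);k=(abs(p[:,0]-.585)<.06)&(abs(p[:,1]-.312)<.06)&(p[:,2]>.03)&(p[:,2]<.042)
f=c["frame"].reshape(-1,3).astype(int);k&=(f[:,0]-f[:,2]>40);t=p[k]
print(np.median(t[:,2]),len(t),cv2.minAreaRect((t[:,:2]*1000).astype(np.float32)))
go(586,313,24,64)
E
```

```text
0.03604012677710377 10067 ((586.8977661132812, 313.70843505859375), (46.124664306640625, 71.10292053222656), 63.47975540161133)
shift [-0.3 -0.2 38. ] spin -0.25 cur yaw 63.75 pos [586.4 313.3  62. ] F [ 0.7 -0.2  0.9] w 1.001 t 9.85 q7 0.82
```

View pics/w9.png

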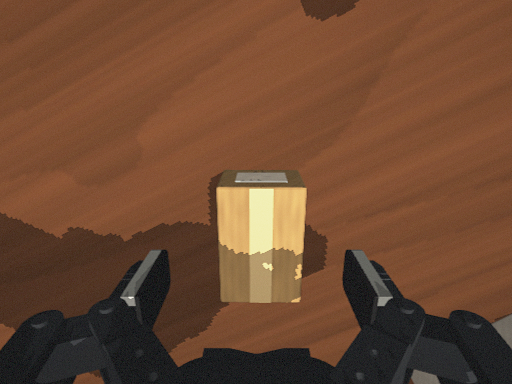

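Request:
step_arm(
  targets=[
    [1,0,15,0,0],
    [1,0,28,0,0],
    [1,0,36,0,0],
    [1,0,36,0,0],
    [1,0,36,0,1],
    [1,0,36,0,1],
    [1,0,36,0,1],
    [1,0,36,0,1],
    [1,0,36,0,1],
    [1,0,36,0,1],
    [1,0,36,0,1],
    [1,0,36,0,1],
    [1,0,36,0,1],
  ],
  newtons=30,
)

```text
t: 10.93
eef_pos: [0.5871, 0.3165, 0.0271]
tool_rot: [-0.0, 0.849, 0.529, 0.001]
contact_force: [-0.4, -0.0, 5.1]
gripper_width: 0.534
```

Request:
step_arm(
  targets=[
    [0,0,-20,0,1],
    [0,0,-50,0,1],
    [0,0,-90,0,1],
    [0,0,-130,0,1],
    [0,0,-165,0,1],
    [0,0,-175,0,1],
    [0,0,-175,0,1],
  ],
)

```text
t: 11.52
eef_pos: [0.5883, 0.3171, 0.2048]
tool_rot: [-0.0, 0.849, 0.529, 0.003]
contact_force: [-0.2, -0.9, -1.6]
gripper_width: 0.532
```

```bash
python3 - <<'E'
from h import *
from station import bot
o=bot.get_obs();c=bot.read_camera("wrist");cv2.imwrite("pics/w10.png",c["frame"][:,:,::-1])
L=held(c,o,0,0)
for y in range(-48,0,4):
    s=L[(L[:,1]>y)&(L[:,1]<=y+4)]
    if len(s): print(y+2,len(s),np.percentile(s[:,2],[5,50,95]).round(1))
u=X[:2]/np.linalg.norm(X[:2])
go(*(O[:2]+u*.028)*1000,190,87)
E
```

```text
-34 2138 [-9.3 -3.3 23.3]
-30 1016 [-9.9 -8.9 -7.9]
-26 1003 [-9.9 -8.9 -8. ]
-22 955 [-9.9 -8.9 -8. ]
-18 930 [-9.8 -9.  -8. ]
-14 895 [-9.9 -8.9 -8. ]
-10 885 [-9.9 -9.  -7.9]
-6 842 [-9.8 -8.9 -8. ]
-2 828 [-9.8 -8.9 -8. ]
shift [-341.7  128.6   11.4] spin -23.1 cur yaw 63.9 pos [586.8 316.7 201.9] F [-0.1  0.2 -2.3] w 0.533 t 11.5667 q7 0.76
```

View pics/w10.png

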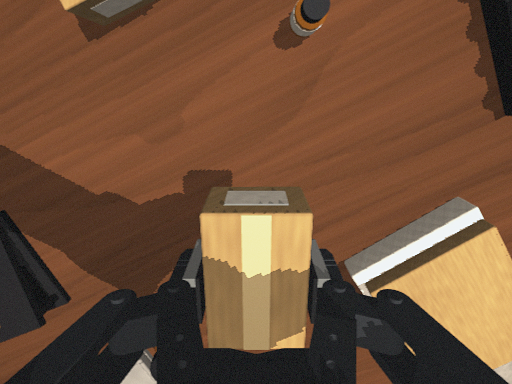

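Request:
step_arm(
  targets=[
    [-38,14,0,-4,1],
    [-76,28,0,-8,1],
    [-114,43,0,-12,1],
    [-152,57,0,-16,1],
    [-190,72,0,-20,1],
    [-228,86,0,-23,1],
    [-266,100,0,-23,1],
    [-304,115,0,-23,1],
    [-330,124,0,-23,1],
    [-342,129,0,-23,1],
    [-342,129,0,-23,1],
    [-342,129,0,-23,1],
  ],
)

```text
t: 12.57
eef_pos: [0.5506, -0.0477, 0.1992]
tool_rot: [-0.001, 0.727, 0.687, -0.001]
contact_force: [-0.3, 0.1, -1.6]
gripper_width: 0.53
```

```bash
python3 - <<'E'
from h import *
from station import bot
c=bot.read_camera("scene");seatbox(c,48)
u=X[:2]/np.linalg.norm(X[:2])
go(*(O[:2]+u*.024)*1000,119,87)
E
```

```text
top z 47.9 slope deg -0.6 rect [49.1  0.1] [66.5 98.8] 89.8 987
shift [-0.4 -2.8 80.5] spin -0.06 cur yaw 86.94 pos [551.  -46.3 199.5] F [ 0.6  1.4 -1.4] w 0.535 t 12.6167 q7 1.68
```

Request:
step_arm(
  targets=[
    [0,-3,25,0,1],
    [0,-3,50,0,1],
    [0,-3,66,0,1],
    [0,-3,75,0,1],
    [0,-3,80,0,1],
    [0,-3,80,0,1],
  ],
  newtons=20,
)

```text
t: 13.12
eef_pos: [0.5485, -0.0462, 0.1202]
tool_rot: [-0.001, 0.725, 0.688, -0.001]
contact_force: [-0.5, -0.6, -0.6]
gripper_width: 0.535
```

```bash
python3 - <<'E'
from h import *
from station import bot
c=bot.read_camera("scene");cv2.imwrite("pics/s11.png",cv2.resize(c["frame"][120:312,130:386,::-1],None,fx=3,fy=3,interpolation=cv2.INTER_CUBIC))
u=X[:2]/np.linalg.norm(X[:2])
go(*(O[:2]+u*.0175)*1000,105,87)
E
```

```text
shift [-0.1 -7.7 16.2] spin -0.04 cur yaw 86.96 pos [549.1 -46.6 121.2] F [-0.2 -0.5 -1. ] w 0.532 t 13.1667 q7 1.74
```

View pics/s11.png

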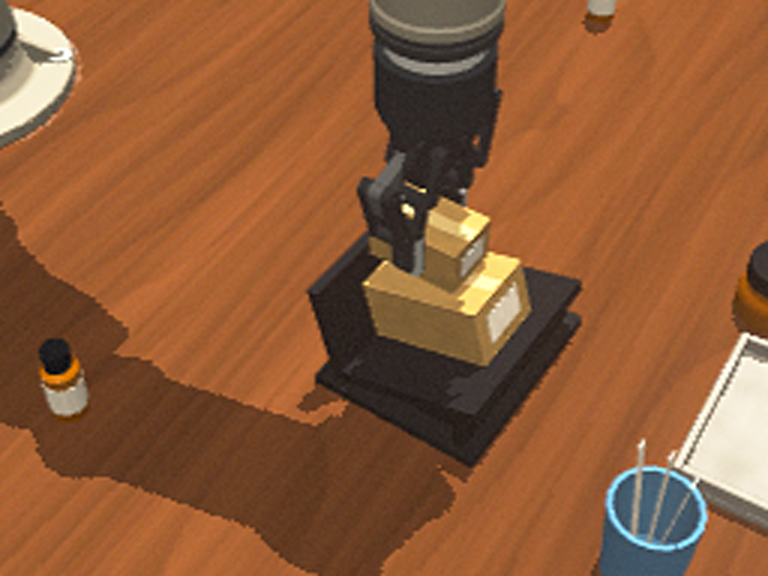

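The small carton is held above the large one and nearly touching it. I'll press down gently again.

Request:
step_arm(
  targets=[
    [0,-1,3,0,1],
    [0,-2,5,0,1],
    [0,-3,7,0,1],
    [0,-4,9,0,1],
    [0,-5,11,0,1],
    [0,-5,11,0,1],
  ],
)

```text
t: 13.67
eef_pos: [0.5447, -0.0471, 0.1115]
tool_rot: [0.001, 0.726, 0.688, 0.001]
contact_force: [-1.9, 0.7, 7.2]
gripper_width: 0.538
```

```bash
python3 - <<'E'
from h import *
from station import bot
u=X[:2]/np.linalg.norm(X[:2])
go(*(O[:2]+u*.0175)*1000,105,87)
o=bot.get_obs();c=bot.read_camera("wrist");L=held(c,o,0,0);s=L[(L[:,1]>-30)]
print(np.degrees(np.arctan(np.polyfit(s[:,1],s[:,2],1)[0])),L[:,1].min())
seatbox(bot.read_camera("scene"),48,4)
E
```

```text
shift [ 0.7 -3.3  6.5] spin -0.12 cur yaw 86.88 pos [544.7 -47.1 111.5] F [-1.9  0.7  7.2] w 0.538 t 13.6667 q7 1.74
-26.773049243913718 -38.41536015932125
top z 47.9 slope deg 0.1 rect [49.1  0. ] [97.1 64.8] 0.7 448
```

```bash
python3 - <<'E'
from h import *
from station import bot
o=bot.get_obs();c=bot.read_camera("wrist");cv2.imwrite("pics/w12.png",c["frame"][:,:,::-1]);L=held(c,o,0,0)
for y in range(-44,0,4):
    s=L[(L[:,1]>y)&(L[:,1]<=y+4)]
    if len(s): print(y+2,len(s),np.percentile(s[:,2],[5,50,95]).round(1))
E
```

```text
-38 23 [18.7 19.5 20.7]
-34 1516 [-7.7 -5.4 21.3]
-30 1224 [-8.1 -6.8 42.2]
-26 771 [-8.5 -7.5 -6.5]
-22 758 [-8.7 -7.9 -7. ]
-18 755 [-9.1 -8.2 -7.1]
-14 835 [-9.4 -8.5 -7.5]
-10 914 [-9.7 -8.8 -7.8]
-6 875 [-10.   -9.1  -8.2]
-2 896 [-10.3  -9.3  -8.4]
```

View pics/w12.png

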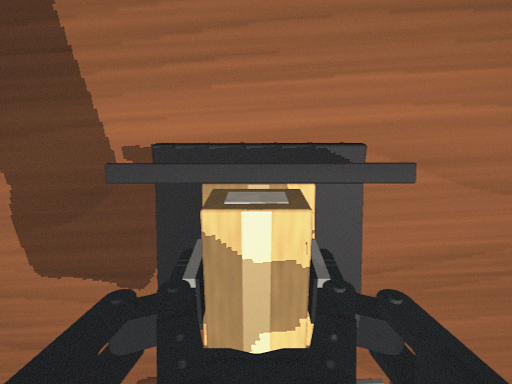

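The tilt is about 4.6° so far (the 26.8° reading came from stray points below). I'll continue.

Request:
step_arm(
  targets=[
    [0,0,1,0,1],
    [0,-1,2,0,1],
    [0,-1,3,0,1],
    [0,-2,4,0,1],
    [0,-2,5,0,1],
    [0,-2,5,0,1],
  ],
)

```text
t: 14.32
eef_pos: [0.5427, -0.0469, 0.1067]
tool_rot: [0.0, 0.726, 0.688, 0.001]
contact_force: [-2.9, 1.4, 9.1]
gripper_width: 0.535
```

```bash
cat >> h.py <<'E'
def chk():
    from station import bot
    u=X[:2]/np.linalg.norm(X[:2])
    go(*(O[:2]+u*.0175)*1000,105,87)
    o=bot.get_obs();c=bot.read_camera("wrist");L=held(c,o,0,0);s=L[(L[:,1]>-26)&(L[:,2]<6)]
    print(np.degrees(np.arctan(np.polyfit(s[:,1],s[:,2],1)[0])))
    seatbox(bot.read_camera("scene"),48,4)
E
python3 -c "
from h import *
chk()"
```

```text
shift [ 0.6 -1.2  1.7] spin -0.12 cur yaw 86.88 pos [542.7 -46.9 106.7] F [-2.9  1.4  9.1] w 0.535 t 14.3167 q7 1.75
-10.7117144056469
top z 47.9 slope deg 0.3 rect [50.1  0.3] [96.5 65.4] 0.5 441
```

Request:
step_arm(
  targets=[
    [0,0,1,0,1],
    [0,-1,2,0,1],
    [0,-1,3,0,1],
    [0,-1,3,0,1],
    [0,-1,3,0,1],
  ],
)

```text
t: 14.83
eef_pos: [0.5416, -0.0469, 0.1036]
tool_rot: [0.0, 0.726, 0.688, 0.001]
contact_force: [-3.5, 1.5, 10.0]
gripper_width: 0.535
```

```bash
python3 -c "
from h import *
chk()"
```

```text
shift [ 0.7 -0.2 -1.4] spin -0.11 cur yaw 86.89 pos [541.6 -46.9 103.6] F [-3.5  1.5 10. ] w 0.535 t 14.8333 q7 1.75
-14.741213316769715
top z 48.0 slope deg -0.3 rect [49.8 -0.8] [96.4 64.4] 1.8 435
```

The tilt is now 14.7°, flat on the large carton. I'll ease off, release and lift.

Request:
step_arm(
  targets=[
    [0,0,0,0,1],
    [0,0,0,0,0.3],
    [0,0,0,0,0.15],
    [0,0,0,0,0],
    [0,0,0,0,0],
    [0,0,0,0,0],
    [0,0,-10,0,0],
    [0,0,-30,0,0],
    [0,0,-60,0,0],
    [0,0,-100,0,0],
    [0,0,-130,0,0],
    [0,0,-130,0,0],
    [0,0,-130,0,0],
  ],
)

```text
t: 16.02
eef_pos: [0.5421, -0.047, 0.2347]
tool_rot: [0.001, 0.726, 0.688, 0.002]
contact_force: [-1.0, -0.4, -0.7]
gripper_width: 1.003
```

```bash
python3 - <<'E'
from h import *
from station import bot
for n in("scene","wrist"):
    c=bot.read_camera(n);cv2.imwrite(f"pics/{n}13.png",c["frame"][:,:,::-1]);print(n);seatbox(c,84,6);seatbox(c,48,5)
boxes(bot.read_camera("scene"),dict(cube=(255,105,297,150)))
boxes(bot.read_camera("top"),dict(cube=(146,208,190,248)))
go(0,0,0,0)
E
```

```text
scene
top z 83.9 slope deg -0.6 rect [37.8 -0.3] [71.7 48.2] 0.2 505
top z 48.0 slope deg -0.5 rect [48.7  0.4] [66.8 98.7] 89.7 477
wrist
top z 83.6 slope deg 0.2 rect [37.6 -1.3] [45.8 69.8] 89.5 4266
top z 47.6 slope deg 0.1 rect [49.5 -0.3] [64.  95.6] 89.7 2039
cube floor 0.0004 top 0.3448 rect [559.1 -70.3] [60.1 16.8] 38.1 mean [557.5 -75.5 345. ] 227
cube floor 0.0008 top 0.0654 rect [371.1 279.7] [64.7 64.1] 86.0 mean [370.6 279.8  65.5] 516
shift [  17.6 -541.1  232.5] spin 86.9 cur yaw 86.9 pos [540.  -46.8 231. ] F [-0.3  0.2 -0.7] w 1.001 t 16.2167 q7 1.65
```

View pics/wrist13.png

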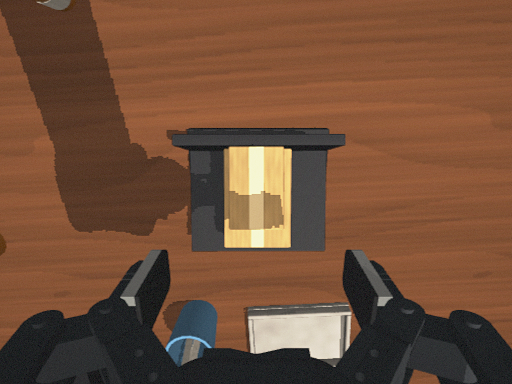

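View pics/scene13.png

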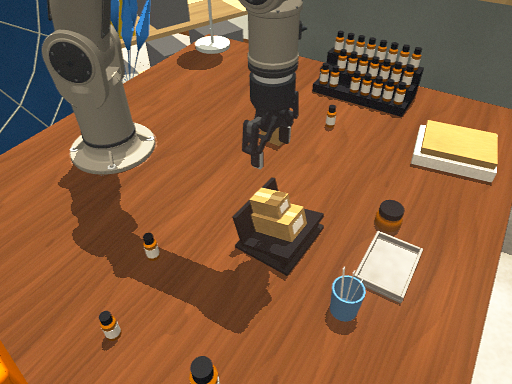

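Both cartons are stacked on the stand (wrist view (257,195), scene view (275,215)). All values are well inside their limits and the cube hasn't moved, so I'm handing in.

```bash
python3 -c "
from station import bot
print(bot.hand_in())"
```

```text
the job is handed in; nothing more can be done
None
```

Both cartons are on the stand and I handed the job in at about 16 s of the 72 s allowed; it reports no verdict. I gripped each carton across its width, pressed it down gently so it tilted in the pads to the 15° slope, then released it.

Last measurements, from the scene and wrist cameras in the seat's axes:

| Carton | x (mm) | y (mm) | Top height (mm) | Should be (mm) | Tilt off slope | Off square |
|---|---|---|---|---|---|---|
| Large | about 49 | about 0 | 47.6–48.0 | 48 | under 1° | under 1° |
| Small | about 38 | about −1 | 83.6–83.9 | 84 | under 1° | under 1° |

- **Robot:** the gripper was fully open and well above the stack, with no contact force showing.
- **Cube:** it had moved less than 1 mm by the top camera.
- **Checks that failed or disagreed:**
  - The final scene-camera check of the cube failed because the arm blocked the view.
  - The top camera found no carton on the stand when I checked the large one, probably because the arm was in the way.
  - One tilt reading of 26.8° came from stray points below the small carton; the cleaned readings were 10.7° and then 14.7° as I pressed down.

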